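# Dial open the tool lockbox

## Robot

A 6-joint arm with a two-finger parallel gripper is mounted at the origin on a cart in front of the work surface, level with it; the furniture and walls round the work are solid. World frame = base frame: x ahead of the robot, y to its left, z up, the work surface at z = 0. Lengths are in mm, angles in rad, forces in N, time in s.
With the tool pointing down it reaches from about 300 to 875 mm from the base axis. Payload 4.2 kg.
Tool frame: the origin (TCP) lies midway between the tips of the shut fingers; the grasp point (between the pads) lies 19 mm behind it; z points along the fingers, y is the line along which they close (so a half turn about z gives the same grasp; the last joint's range is limited). The gripper opens to 85 mm and grips with 20 to 120 N. Pads are 22 mm wide; open, the fingers measure 114 mm over their backs; the gripper's body (76 mm by 85 mm) begins 54 mm behind the grasp point. The pads swing forward as they close: fully open they stand 13 mm farther back than shut.
Start: joints at [1.319, 0.32, 1.565, -0, 1.257, -0.02], TCP at [132.095, 559.636, 231.338] pointing down, gripper open.
Joint ranges: [-3.11, 3.11], [-0.84, 2.01], [0.21, 2.61], [-1.34, 4.49], [0.05, 2.63], [-2.56, 2.56]. Speed limits (rad/s): [2.57, 2.57, 3.14, 3.14, 3.14, 3.14].

## Interface

Orientations are given as [roll, pitch, yaw] about the fixed x, y, z axes, in that order (R = Rz(yaw) Ry(pitch) Rx(roll)).
In Python, from station import robot gives the robot as it stands.
- The arm moves only by the tool arm_command, never from a script. Its argument "rows" is one flat list of numbers, 4 for each row, row after row: the shift along the world's x, y, z in cm, then the turn about the world's z in rad. In form: [x, y, z, yaw, x, y, z, yaw, ...]. A call has 1 to 12 rows; each row shifts and turns the commanded pose from where the row before left it; what a row does not reach is not made up. A row lasts 1/12 s, in which the tool goes at most 41.7 mm and 7.16 degrees, less where a joint would pass 70% of its speed; a pose out of reach is approached as far as the arm can. A call with a gripper value outside its range is refused whole. "jaw" is the finger opening in cm, from 0 to 8.54, set as the call begins (left out, the last holds). The fingers move at their own pace and stop on an object; "squeeze" is the grip in N (left out, the last holds). Time passes only in rows, so rows that do not move let the fingers close. It gives the time, the measured TCP pose, the force, the opening and the grip force at its end, in the units of the state.
- robot.observe(): the state, without advancing time (a new reading comes with each control period).
- robot.grab_frame(name): name is "scene" or "side" or "wrist"; returns a dict with "pixels" (420x560x3 uint8, red, green, blue), "K" (3x3 intrinsics, pixels), "world_from_camera" (4x4, takes a point from camera to world coordinates). Camera axes: x right, y up, looking along -z (the intrinsics and any distortion apply to the point x, -y, -z); pixel columns grow to the right and rows downward; lengths in mm; the calibration is good to about 2 mm. A picture is of the moment at which its call begins. There is no depth.
- robot.close_job(): hands the job in; it is judged then, once.
The state is a dict: "clock": time; "q": joint angles; "qd": joint speeds; "joint_torque": joint torques, N m; "tcp_pos": TCP position; "tcp_rot": TCP orientation; "wrist_force": force on the tool from outside, world axes, zero at the start; "ft_torque": the same for the moment, N m; "finger_gap": finger opening in mm; "grip_force": force on a finger pad.
Only numpy, scipy, OpenCV 4.12 (cv2) and the standard library are available. Lean on these libraries where they do the work, as an engineer would, in place of code of your own. Each camera call takes 0.05 s, during which the arm holds its last target. There are 200 camera calls.

## Task

Open the steel lockbox on the desk: with the little crank peg turn its black dial clockwise at least two full turns and stop with 35 at the red index, go anticlockwise past 35 once and stop at 5, then turn clockwise slowly until you feel the catch stop the dial. Draw the brass bolt knob fully away from the lid, then raise the lid by its handle until it stands nearly upright, and let go. Never force the dial, bolt or lid against a stop, and leave the things around the box where they are.

Things in the scene. Friction and masses are not known exactly. Their poses are not given: they have to be found in the camera images.
- lockbox: Dark blue steel lockbox, fixed, 170 (x) x 280 (y) x 88 mm high. Origin: centre of its underside on the desk; x to the hinge side at the back, y left, z up. Lid at y -46 to +140 mm. Right of it a fixed dark deck, 88 mm high, with dial and bolt knob; under it two loose wheels, pushed by pins with 312 degrees of free play each, and a cam on the dial. Backing up after overshooting a number does not bring its wheel back.
- dial_axis (a point): Centre of the dial's face, on its vertical axis, 100 mm above the desk, at (30, -92.5) mm from the lockbox origin, with the box's axes. The face is a black disc of 78 mm diameter; its centre cap stands 2 mm proud. The fixed red index stroke lies on the deck just outside the dial at its far side (box +x).
- dial (a joint): Turn of the dial in rad, growing clockwise seen from above and counting on over turns. 40 white strokes, every fifth long, 0 broad and red; numbers rise clockwise round the face, so number at the index = (-value*40/(2 pi)) mod 40: 35 at +0.785 rad, 5 at -0.785 rad, plus whole turns. Each number must be met within half a division (4.5 degrees). Turning takes about 3 to 6 N at the peg.
- crank_grip (a point): Crank peg on the dial: upright brass peg, 13 mm diameter, from 102 to 133 mm above the desk, its axis 27 mm from the dial axis, opposite the red 0 stroke (0 at the index: peg at the near side, box -x). This point is on the peg's axis, 119 mm above the desk. The peg revolves freely in the dial, so a gripper that does not turn can carry it round in circles.
- catch_lever: Spring catch inside the box, unseen. With both numbers set, it drops 9 mm into the cam and stops the dial dead, 100 to 205 degrees clockwise of the 5; where is not marked and differs each time. Soft: a load over 20 N (about 25 N at the peg) forces it. If the dial passes 230 degrees without stopping, dial anew. Origin: a point of the lever at desk height.
- bolt (a joint): Travel of the bolt in m: 0 shut (its tip holds the lid), 0.016 fully drawn. It moves to the right (box -y), away from the lid, takes 2 to 3 N and stays where it is left. Until the catch has dropped it stops after 1.5 mm.
- bolt_knob (a point): Middle of the brass bolt knob, an upright cylinder of 16 mm diameter from 93 to 119 mm above the desk, in the near part of the deck; this point is on its axis, 106 mm above the desk. Shut, it lies at (-55, -67) mm from the lockbox origin.
- lid (a joint): Lid angle in rad: 0 shut, 1.57 upright, up to 1.75. Raising it takes about 5 N at the handle; the stiff hinge lets the lid stay where it is left above about 1.0 rad.
- lid_handle (a point): Middle of the lid's bow handle: a round steel bar of 10 mm diameter, 76 mm long, along the box's y, its axis 28 mm above the lid's top (116 mm above the desk when shut), 142 mm in front of the hinge line and 28 mm behind the lid's front edge.
- lid_hinge (a point): Point on the lid's hinge line, level with the middle of the handle in y: at (83, 47.5, 85) mm from the lockbox origin. The line runs along the box's y; the handle rises and swings back (box +x) round it on a radius of 145 mm.
- staple: Steel staple under the lid's right edge, unseen when shut, held by the bolt until that is drawn by 12 mm or more. Load on it above 25 N counts as forcing. Origin: on the hinge line, moving with the lid.
- wax_tin: Flat round wax tin with a green lid, 64 mm diameter, 28 mm high, to the left of the box. Origin: centre of its underside.
- burr_block: Pale foam block full of upright burrs, 53 x 78 x 84 mm, to the left of the box. Origin: centre of its underside.
- sanding_block: Cork sanding block, 49 x 78 x 26 mm, on the desk to the left. Origin: centre of its underside.

How it is judged:
By the outcome, as a careful person would: the job done as asked, in the order asked, and still so for the second after the job is handed in, with the robot touching nothing.
It also fails if it takes over 72 s, if anything falls off the work surface, if the arm or the gripper's body presses on something with over 40 N, if the wrist force passes 120 N, or if a joint passes its speed limit or range.

## Working session

There is one attempt and no reset: what is moved stays moved. The work goes in short steps, Python scripts to look and compute and a tool call to move; the robot and the scene stay as the last step left them, time stands still between calls to the robot, and variables do not carry over. Pictures are saved under pics/ and viewed, at most 13 in all, crops included, and the job is handed in when it is done.

Besides the shell and the picture viewer there is one more tool, called as name(argument=value, ...) on one line, values as JSON. arm_command: Moves the arm, as the interface text tells. Its arguments: {"type":"object","properties":{"rows":{"type":"array","items":{"type":"number"}},"jaw":{"type":"number"},"squeeze":{"type":"number"}},"required":["rows"]}

```bash
mkdir -p pics; ls; python3 - <<'E'
from station import robot
import cv2,numpy as np
for n in("scene","side"):
    f=robot.grab_frame(n); cv2.imwrite(f"pics/{n}0.png",f["pixels"][:,:,::-1]); np.savez(f"pics/{n}0.npz",**{k:f[k] for k in("K","world_from_camera")})
    print(n,f["K"].round(1).tolist(),f["world_from_camera"].round(3).tolist(),f.keys())
print(robot.observe())
E
```

```text
pics
scene [[544.1, 0.0, 282.4], [0.0, 544.1, 204.8], [0.0, 0.0, 1.0]] [[0.831, 0.397, -0.391, 118.667], [-0.556, 0.566, -0.608, -478.236], [-0.02, 0.722, 0.691, 769.237], [0.0, 0.0, 0.0, 1.0]] dict_keys(['pixels', 'K', 'world_from_camera'])
side [[453.0, 0.0, 279.4], [0.0, 453.0, 209.9], [0.0, 0.0, 1.0]] [[0.978, 0.132, -0.164, 387.519], [-0.211, 0.599, -0.772, -539.507], [-0.004, 0.79, 0.614, 615.237], [0.0, 0.0, 0.0, 1.0]] dict_keys(['pixels', 'K', 'world_from_camera'])
{'clock': 0.1, 'q': array([ 1.31897777e+00,  3.20252318e-01,  1.56555288e+00, -1.31903125e-05,
        1.25736648e+00, -1.99882166e-02]), 'qd': array([-0.00125457, -0.00133957, -0.00263104, -0.00074998, -0.00126305,
       -0.00035456]), 'joint_torque': array([-1.05059768e-03, -4.16411090e+01, -2.34703892e+01, -9.22897198e-05,
        4.90069142e-03, -9.62695907e-06]), 'tcp_pos': array([132.00545438, 559.21902664, 230.55394231]), 'tcp_rot': array([-3.14001369e+00, -1.90211108e-05,  2.90976638e+00]), 'wrist_force': array([-0.46450588,  0.10416925, -0.55209674]), 'ft_torque': array([ 0.04922678, -0.03867662, -0.02762174]), 'grip_force': 0.0, 'finger_gap': 85.04778143381856}
```

View pics/scene0.png

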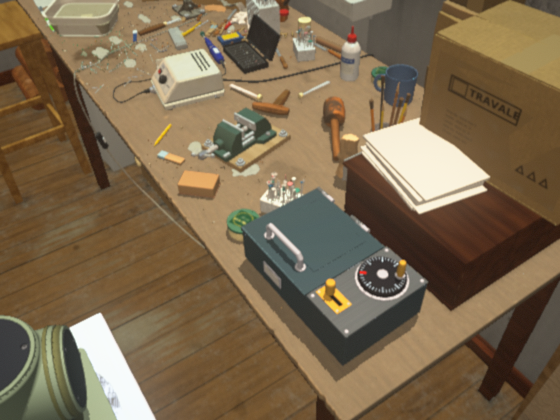

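View pics/side0.png

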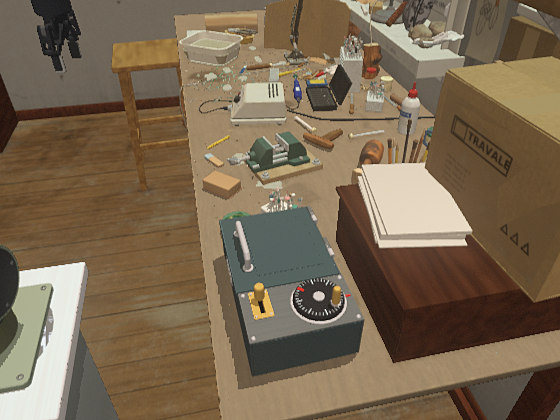

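The scene view shows the box with the dial at about (383,276), the bolt knob at (331,287), and the handle from (268,232) to (303,267). The side view has the dial at (319,297) and the knob at (260,288). I'll enlarge both.

```bash
python3 - <<'E'
import cv2,numpy as np
a=cv2.imread("pics/scene0.png")[180:330,240:440]; b=cv2.imread("pics/side0.png")[200:350,210:370]
a=cv2.resize(a,None,fx=4,fy=4,interpolation=2);b=cv2.resize(b,None,fx=5,fy=5,interpolation=2)[:600]
cv2.imwrite("pics/c1.png",a);cv2.imwrite("pics/c2.png",cv2.resize(cv2.imread("pics/side0.png")[200:350,200:400],None,fx=4,fy=4,interpolation=2))
E
```

```text
(no output)
```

View pics/c1.png

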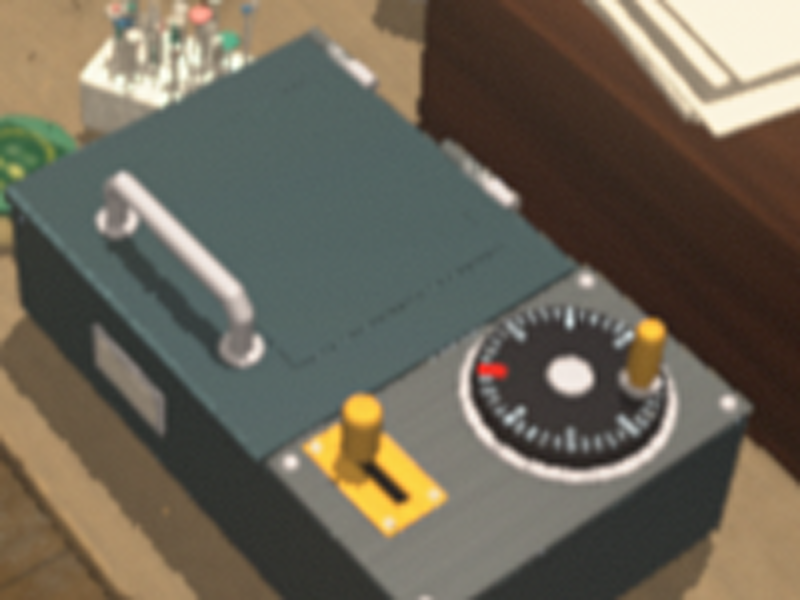

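View pics/c2.png

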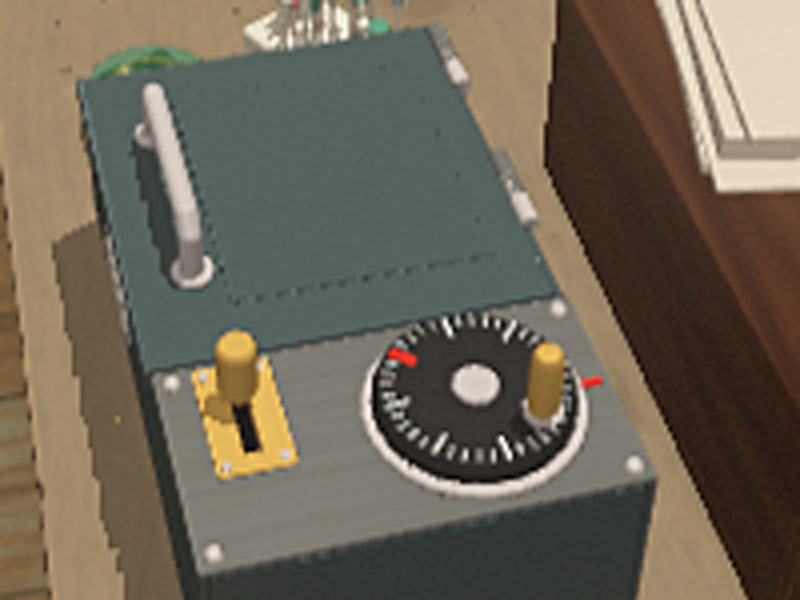

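Both crops show the dial cap, peg, knob and handle clearly. The red 0 sits to the left, and the peg is opposite it, to the right and just short of the index. Next I'll fit the box pose from these points.

```bash
cat > h.py <<'E'
import numpy as np
def ray(K,T,u,v,z):
    d=T[:3,:3]@np.array([(u-K[0,2])/K[0,0],-(v-K[1,2])/K[1,1],-1.]); o=T[:3,3]
    return (o+d*(z-o[2])/d[2])[:2]
E
python3 - <<'E'
import numpy as np
from h import ray
from scipy.optimize import least_squares
B={'cap':(30,-92.5,102),'knob':(-55,-67,119),'hL':(-59,85.5-4,118),'hR':(-59,9.5+4,118)}
S={'scene':(240,180,{'cap':(571,375),'knob':(363,402),'hL':(124,182),'hR':(235,292),'peg':(652,327)}),
   'side':(200,200,{'cap':(476,383),'knob':(236,340),'hL':(153,92),'hR':(187,207),'peg':(547,350)})}
obs=[]
pg=[]
for n,(ou,ov,P) in S.items():
    f=np.load(f"pics/{n}0.npz")
    for k,(u,v) in P.items():
        z=133 if k=='peg' else B[k][2]
        w=ray(f["K"],f["world_from_camera"],ou+u/4,ov+v/4,z); print(n,k,w.round(1))
        (pg.append(w) if k=='peg' else obs.append((k,w)))
fit=lambda p:np.concatenate([w-(p[:2]+np.array([[np.cos(p[2]),-np.sin(p[2])],[np.sin(p[2]),np.cos(p[2])]])@B[k][:2]) for k,w in obs])
r=least_squares(fit,[400,0,0]);p=r.x;print(p,r.fun.reshape(-1,2).round(1).tolist())
R=np.array([[np.cos(p[2]),-np.sin(p[2])],[np.sin(p[2]),np.cos(p[2])]])
for k in B: print(k,(p[:2]+R@B[k][:2]).round(1))
for w in pg:
    d=R.T@(w-p[:2])-B['cap'][:2]; print('peg rel box',d,np.hypot(*d))
E
```

```text
scene cap [ 537.4 -110.3]
scene knob [454.  -85.1]
scene hL [443.3  64.1]
scene hR [446.4 -12. ]
scene peg [ 558.5 -127.3]
side cap [ 538.6 -109. ]
side knob [453.1 -84.4]
side hL [443.5  65.8]
side hR [446.7  -8.9]
side peg [ 558.3 -125.6]
[ 5.05587954e+02 -1.77154222e+01  3.23803587e-02] [[-1.2, -1.1], [1.2, 1.4], [-0.7, 2.2], [0.3, -5.8], [-0.0, 0.2], [0.3, 2.0], [-0.4, 3.9], [0.5, -2.8]]
cap [ 538.6 -109.2]
knob [452.8 -86.5]
hL [444.   61.8]
hR [446.2  -6.1]
peg rel box [ 19.38294941 -18.71362836] 26.942505717900993
peg rel box [ 19.23058513 -17.0607613 ] 25.707683297227952
```

arm_command(rows=[2.0,-3.3,0,-0.065,2.0,-3.3,0,-0.065,2.0,-3.3,0,-0.065,2.0,-3.3,0,-0.065,2.0,-3.3,0,-0.065,2.0,-3.3,0,-0.065,2.0,-3.3,0,-0.065,2.0,-3.3,0,-0.065,2.0,-3.3,0,-0.065,2.0,-3.3,0,-0.065], jaw=5, squeeze=25)

```text
clock: 0.93
tcp_pos: [332.4, 227.8, 231.2]
tcp_rot: [-3.142, -0.0, 2.257]
wrist_force: [1.4, -0.4, 0.4]
finger_gap: 49.7
grip_force: 0.0
```

```bash
python3 - <<'E'
import numpy as np
from h import ray
f=np.load("pics/side0.npz");g=np.load("pics/scene0.npz")
print('crate bottom',ray(f["K"],f["world_from_camera"],395,350,0),ray(g["K"],g["world_from_camera"],452,306,0))
for z in(80,110,140,170): print(z,ray(f["K"],f["world_from_camera"],388,276,z),ray(g["K"],g["world_from_camera"],459,240,z),'farleft',ray(f["K"],f["world_from_camera"],337,190,z),ray(g["K"],g["world_from_camera"],345,158,z))
E
```

```text
crate bottom [ 654.68840944 -157.41580349] [ 651.15025915 -173.73422567]
80 [665.81246439 -74.10698209] [ 706.21597554 -116.38078622] farleft [659.51591649 173.70174694] [686.63905608 168.85448846]
110 [ 650.21412658 -100.19265345] [ 680.64211634 -132.1310492 ] farleft [644.27049987 133.72640922] [661.91730917 140.68896881]
140 [ 634.61578878 -126.27832481] [ 655.06825715 -147.88131218] farleft [629.02508324  93.7510715 ] [637.19556225 112.52344915]
170 [ 619.01745097 -152.36399617] [ 629.49439796 -163.63157515] farleft [613.77966662  53.77573378] [612.47381534  84.3579295 ]
```

arm_command(rows=[2.06,-3.37,0,-0.065,2.06,-3.37,0,-0.065,2.06,-3.37,0,-0.065,2.06,-3.37,0,-0.065,2.06,-3.37,0,-0.065,2.06,-3.37,0,-0.065,2.06,-3.37,0,-0.065,2.06,-3.37,0,-0.065,2.06,-3.37,0,-0.065,2.06,-3.37,0,-0.065,0,0,0,0])

```text
clock: 1.85
tcp_pos: [541.2, -112.9, 230.4]
tcp_rot: [3.14, 0.003, 1.603]
wrist_force: [0.5, -0.2, 0.2]
finger_gap: 50.1
grip_force: 0.0
```

```bash
python3 - <<'E'
from station import robot
import cv2,numpy as np
f=robot.grab_frame("wrist"); cv2.imwrite("pics/w1.png",f["pixels"][:,:,::-1]); np.savez("pics/w1.npz",**{k:f[k] for k in("K","world_from_camera")})
print(f["K"].round(1).tolist(),f["world_from_camera"].round(3).tolist())
E
```

```text
[[305.2, 0.0, 283.5], [0.0, 305.2, 212.2], [0.0, 0.0, 1.0]] [[1.0, -0.029, -0.012, 538.337], [0.031, 0.949, 0.313, -32.392], [0.002, -0.313, 0.95, 371.21], [0.0, 0.0, 0.0, 1.0]]
```

View pics/w1.png

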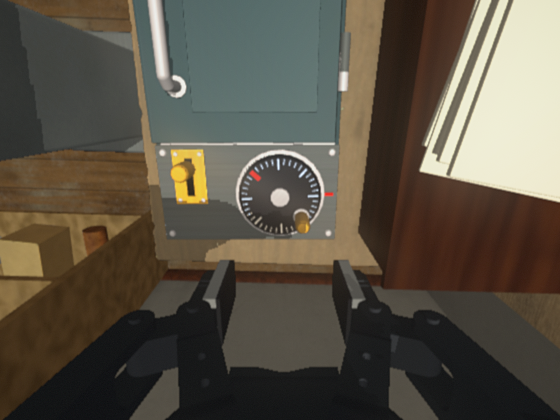

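The wrist view has the cap at (280,197), the red 0 at (256,175), the index at (328,194), the peg top at about (304,228) and the deck screws at the corners. I'll enlarge the deck.

```bash
python3 - <<'E'
import cv2
a=cv2.imread("pics/w1.png")[120:260,150:350]
cv2.imwrite("pics/w1c.png",cv2.resize(a,None,fx=4,fy=4,interpolation=2))
E
```

```text
(no output)
```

View pics/w1c.png

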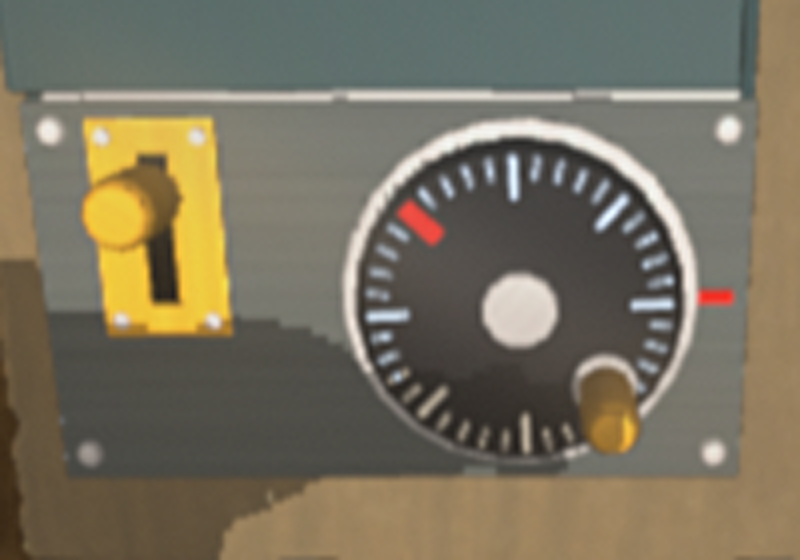

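```bash
python3 - <<'E'
import numpy as np
from h import ray
f=np.load("pics/w1.npz")
P={'cap':(520,310,102),'peg':(613,430,133),'pegbase':(604,378,102),'0':(421,224,100),'15':(653,303,100),'35':(388,315,100),'5':(514,177,100),'25':(526,432,100),'idx':(716,296,89),'knob':(112,218,119),'s1':(50,130,90),'s2':(728,129,90),'s3':(713,453,90),'s4':(90,455,90)}
W={k:ray(f["K"],f["world_from_camera"],150+u/4,120+v/4,z) for k,(u,v,z) in P.items()}
for k,w in W.items():
    d=w-W['cap'];print(k,w.round(1),d.round(1),np.degrees(np.arctan2(d[1],d[0])).round(1),np.hypot(*d).round(1))
for a,b in(('s4','s1'),('s3','s2'),('s1','s2'),('s4','s3'),('35','15'),('25','5')):
    d=W[b]-W[a];print(a,b,np.degrees(np.arctan2(d[1],d[0])))
E
```

```text
cap [ 538.  -107.2] [0. 0.] 0.0 0.0
peg [ 558.2 -124. ] [ 20.2 -16.8] -39.7 26.2
pegbase [ 558. -123.] [ 20.  -15.8] -38.3 25.5
0 [515.2 -88.4] [-22.8  18.8] 140.5 29.6
15 [ 568.5 -105.1] [30.5  2. ] 3.8 30.6
35 [ 507.6 -109.9] [-30.4  -2.7] -175.0 30.5
5 [535.8 -77.1] [-2.2 30.1] 94.2 30.1
25 [ 540.3 -137.8] [  2.3 -30.6] -85.8 30.7
idx [ 584.7 -105.9] [46.7  1.3] 1.6 46.7
knob [452.3 -85.2] [-85.7  22. ] 165.6 88.5
s1 [429.9 -71.3] [-108.2   35.9] 161.7 113.9
s2 [584.2 -66.3] [46.2 40.9] 41.5 61.7
s3 [ 586.9 -145.8] [ 48.9 -38.7] -38.3 62.3
s4 [ 432.4 -151.1] [-105.7  -43.9] -157.4 114.4
s4 s1 91.79548141869252
s3 s2 91.96093156112279
s1 s2 1.8588358699243612
s4 s3 1.9399226269169139
35 15 4.443930977496713
25 5 94.18579879510452
```

arm_command(rows=[1.0,-0.9,-2.0,0,1.03,-0.94,-3.0,0,0,0,-3.0,0,0,0,-2.4,0,0,0,-1.5,0,0,0,-0.5,0,0,0,0,0,0,0,0,0])

```text
clock: 2.57
tcp_pos: [558.6, -125.2, 108.1]
tcp_rot: [3.141, 0.0, 1.611]
wrist_force: [-0.1, 0.3, -0.3]
finger_gap: 50.2
grip_force: 0.0
```

```bash
python3 - <<'E'
from station import robot
o=robot.observe();print(o["tcp_pos"],o["tcp_rot"],o["wrist_force"])
E
```

```text
[ 558.63725265 -125.1957354   108.07860246] [3.14065658e+00 8.76478490e-05 1.61071554e+00] [-0.0854066   0.30991029 -0.2829863 ]
```

arm_command(rows=[0,0,0,0,0,0,0,0,0,0,0,0,0,0,0,0,0,0,0,0,0,0,0,0], jaw=0.8, squeeze=25)

```text
clock: 3.07
tcp_pos: [558.5, -125.7, 108.5]
tcp_rot: [3.141, -0.0, 1.61]
wrist_force: [-1.1, 0.5, 5.4]
finger_gap: 11.4
grip_force: 24.6
```

```bash
cat >> h.py <<'E'
def arc(c,p0,a0,a1,n,r=27.0):
    """rows (cm) from p0 round c, world degrees a0 (excluded) to a1, rounded w/o drift"""
    p=np.array(p0,float);out=[]
    for a in np.radians(np.linspace(a0,a1,n+1)[1:]):
        d=np.round((np.array(c)+r*np.array([np.cos(a),np.sin(a)])-p)/10,2);p+=d*10;out+=[float(d[0]),float(d[1]),0,0]
    print([x if x else 0 for x in out],p.round(2));return p
E
python3 - <<'E'
from h import *
c=(537.9,-108.4);p=arc(c,(558.4,-125.8),-40.7,-223.1,12)
for k in range(3): p=arc(c,p,-223.1-240*k,-223.1-240*(k+1),12)
E
```

```text
[-0.54, -0.5, 0, 0, -0.64, -0.31, 0, 0, -0.7, -0.14, 0, 0, -0.71, 0.04, 0, 0, -0.67, 0.24, 0, 0, -0.59, 0.4, 0, 0, -0.47, 0.54, 0, 0, -0.3, 0.65, 0, 0, -0.13, 0.7, 0, 0, 0.07, 0.71, 0, 0, 0.24, 0.67, 0, 0, 0.42, 0.58, 0, 0] [518.2 -90. ]
[0.75, 0.57, 0, 0, 0.9, 0.27, 0, 0, 0.93, -0.05, 0, 0, 0.86, -0.37, 0, 0, 0.69, -0.64, 0, 0, 0.42, -0.84, 0, 0, 0.12, -0.93, 0, 0, -0.22, -0.91, 0, 0, -0.51, -0.78, 0, 0, -0.75, -0.57, 0, 0, -0.9, -0.27, 0, 0, -0.93, 0.05, 0, 0] [ 531.8 -134.7]
[-0.86, 0.37, 0, 0, -0.69, 0.64, 0, 0, -0.42, 0.84, 0, 0, -0.12, 0.93, 0, 0, 0.22, 0.91, 0, 0, 0.51, 0.78, 0, 0, 0.75, 0.57, 0, 0, 0.9, 0.27, 0, 0, 0.93, -0.05, 0, 0, 0.86, -0.37, 0, 0, 0.69, -0.64, 0, 0, 0.42, -0.84, 0, 0] [ 563.7 -100.6]
[0.12, -0.93, 0, 0, -0.22, -0.91, 0, 0, -0.51, -0.78, 0, 0, -0.75, -0.57, 0, 0, -0.9, -0.27, 0, 0, -0.93, 0.05, 0, 0, -0.86, 0.37, 0, 0, -0.69, 0.64, 0, 0, -0.42, 0.84, 0, 0, -0.12, 0.93, 0, 0, 0.22, 0.91, 0, 0, 0.51, 0.78, 0, 0] [518.2 -90. ]
```

First half of the first arc, to check the force.

arm_command(rows=[-0.54,-0.5,0,0,-0.64,-0.31,0,0,-0.7,-0.14,0,0,-0.71,0.04,0,0,-0.67,0.24,0,0,-0.59,0.4,0,0])

```text
clock: 3.57
tcp_pos: [521.1, -129.9, 108.5]
tcp_rot: [3.137, 0.003, 1.61]
wrist_force: [3.0, -1.5, 5.3]
finger_gap: 12.2
grip_force: 24.7
```

arm_command(rows=[-0.47,0.54,0,0,-0.3,0.65,0,0,-0.13,0.7,0,0,0.07,0.71,0,0,0.24,0.67,0,0,0.42,0.58,0,0,0,0,0,0])

```text
clock: 4.15
tcp_pos: [517.8, -89.9, 108.4]
tcp_rot: [-3.142, 0.001, 1.611]
wrist_force: [-0.7, 1.6, 10.0]
finger_gap: 11.9
grip_force: 25.2
```

```bash
python3 - <<'E'
from station import robot
import cv2,numpy as np
f=robot.grab_frame("wrist"); cv2.imwrite("pics/w2.png",f["pixels"][:,:,::-1]); np.savez("pics/w2.npz",**{k:f[k] for k in("K","world_from_camera")})
s=robot.grab_frame("side")["pixels"][:,:,::-1][220:350,230:390]
cv2.imwrite("pics/m2.png",np.vstack([cv2.resize(f["pixels"][:,:,::-1],(400,300)),cv2.resize(s,(400,300),interpolation=2)]) )
o=robot.observe();print(o["tcp_pos"],o["wrist_force"],o["finger_gap"])
E
```

```text
[517.79012679 -89.97387899 108.43481634] [-0.88086533  2.08040285  9.99840206] 11.87307425647379
```

View pics/m2.png

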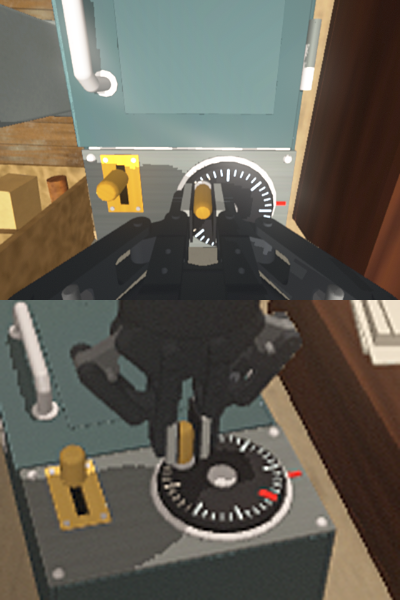

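The peg is held near the fingertips and the dial turned with it; the red 0 is now at the lower right of the index, as expected for 35. Now the two full turns.

arm_command(rows=[0.75,0.57,0.1,0,0.9,0.27,0,0,0.93,-0.05,0,0,0.86,-0.37,0,0,0.69,-0.64,0,0,0.42,-0.84,0,0,0.12,-0.93,0,0,-0.22,-0.91,0,0,-0.51,-0.78,0,0,-0.75,-0.57,0,0,-0.9,-0.27,0,0,-0.93,0.05,0,0])

```text
clock: 5.25
tcp_pos: [534.1, -135.2, 108.7]
tcp_rot: [3.136, 0.001, 1.609]
wrist_force: [7.9, 0.4, -0.7]
finger_gap: 11.9
grip_force: 24.7
```

arm_command(rows=[-0.86,0.37,0,0,-0.69,0.64,0,0,-0.42,0.84,0,0,-0.12,0.93,0,0,0.22,0.91,0,0,0.51,0.78,0,0,0.75,0.57,0,0,0.9,0.27,0,0,0.93,-0.05,0,0,0.86,-0.37,0,0,0.69,-0.64,0,0,0.42,-0.84,0,0])

```text
clock: 6.25
tcp_pos: [562.9, -98.7, 108.4]
tcp_rot: [-3.139, -0.003, 1.61]
wrist_force: [-2.5, 4.9, 8.3]
finger_gap: 11.8
grip_force: 25.4
```

arm_command(rows=[0.12,-0.93,0,0,-0.22,-0.91,0,0,-0.51,-0.78,0,0,-0.75,-0.57,0,0,-0.9,-0.27,0,0,-0.93,0.05,0,0,-0.86,0.37,0,0,-0.69,0.64,0,0,-0.42,0.84,0,0,-0.12,0.93,0,0])

```text
clock: 7.08
tcp_pos: [510.5, -108.9, 108.6]
tcp_rot: [3.141, 0.004, 1.611]
wrist_force: [0.9, -6.4, 2.9]
finger_gap: 11.9
grip_force: 25.2
```

arm_command(rows=[0.11,0.46,0,0,0.11,0.45,0,0,0.21,0.35,0,0,0.2,0.3,0,0,0,0,0,0,0,0,0,0])

```text
clock: 7.58
tcp_pos: [516.6, -91.4, 108.5]
tcp_rot: [-3.14, 0.0, 1.61]
wrist_force: [-1.7, -0.9, 6.9]
finger_gap: 11.9
grip_force: 25.5
```

```bash
python3 - <<'E'
from station import robot
import cv2,numpy as np
s=robot.grab_frame("side"); np.savez("pics/s3.npz",**{k:s[k] for k in("K","world_from_camera")})
w=robot.grab_frame("wrist")["pixels"][120:260,150:350,::-1]
cv2.imwrite("pics/m3.png",np.vstack([cv2.resize(s["pixels"][:,:,::-1][250:330,240:380],(700,400),interpolation=2),cv2.resize(w,(286,200),interpolation=2).copy() if 0 else np.pad(cv2.resize(w,(286,200),interpolation=2),((0,0),(0,414),(0,0)))]))
o=robot.observe();print(o["tcp_pos"],o["wrist_force"],o["finger_gap"])
E
```

```text
[516.60495172 -91.36084218 108.53499435] [-2.63068432 -0.46473087  6.62318774] 12.129224343951751
```

View pics/m3.png

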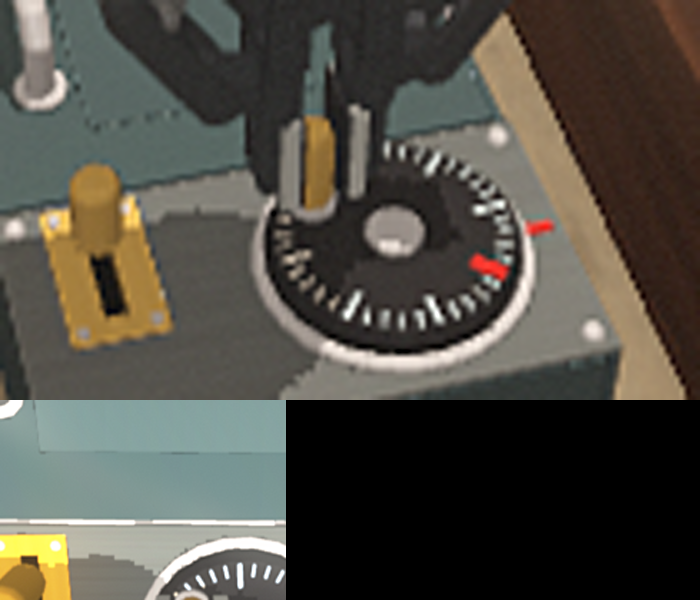

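```bash
python3 - <<'E'
from h import *
f=np.load("pics/s3.npz")
P={'cap':(395,230,102),'0':(490,267,100),'30':(291,258,100),'45':(492,205,100),'idx':(540,228,89),'20':(432,308,100),'b':(351,305,100),'t':(433,163,100)}
W={k:ray(f["K"],f["world_from_camera"],240+u/5,250+v/5,z) for k,(u,v,z) in P.items()}
for k,w in W.items():
    d=w-W['cap'];print(k,w.round(1),np.degrees(np.arctan2(d[1],d[0])).round(1),np.hypot(*d).round(1))
E
```

```text
cap [ 538.4 -109.5] 0.0 0.0
0 [ 562.2 -127.4] -37.0 29.8
30 [ 506.1 -111.7] -176.2 32.4
45 [ 570.3 -104.6] 8.8 32.2
idx [ 585.6 -107.3] 2.7 47.2
20 [ 541.2 -138.4] -84.4 29.0
b [ 518.8 -132.3] -130.7 30.1
t [557.9 -84.4] 52.2 31.8
```

The image (−38.7°) and the TCP (141.4−180 = −38.6°) agree, so the dial is 4.5° short of 35. I'll finish it.

arm_command(rows=[0.06,0.06,0,0,0.06,0.06,0,0,0,0,0,0,0,0,0,0])

```text
clock: 8.02
tcp_pos: [517.2, -90.6, 108.5]
tcp_rot: [-3.139, 0.001, 1.61]
wrist_force: [-3.5, -2.2, 7.8]
finger_gap: 11.9
grip_force: 25.6
```

```bash
python3 - <<'E'
from station import robot
from h import *
o=robot.observe();p=o["tcp_pos"];print(p,o["wrist_force"],np.degrees(np.arctan2(p[1]+108.4,p[0]-537.9)))
c=(537.9,-108.4);p=(518.3,-90.1)  # commanded now
a=136.9
for k in range(2): p=arc(c,p,a,a+210,12);a+=210
p=arc(c,p,a,136.9+450,4)
E
```

```text
[517.21931526 -90.58314871 108.49363038] [-3.54998442 -2.2470217   7.75580145] 139.25439940948684
[-0.47, -0.66, 0, 0, -0.24, -0.79, 0, 0, 0.01, -0.82, 0, 0, 0.25, -0.78, 0, 0, 0.48, -0.67, 0, 0, 0.66, -0.49, 0, 0, 0.77, -0.27, 0, 0, 0.82, -0.03, 0, 0, 0.8, 0.22, 0, 0, 0.68, 0.45, 0, 0, 0.52, 0.64, 0, 0, 0.31, 0.76, 0, 0] [ 564.2 -114.5]
[0.06, 0.82, 0, 0, -0.18, 0.8, 0, 0, -0.42, 0.7, 0, 0, -0.62, 0.55, 0, 0, -0.74, 0.34, 0, 0, -0.82, 0.1, 0, 0, -0.81, -0.15, 0, 0, -0.72, -0.39, 0, 0, -0.58, -0.59, 0, 0, -0.37, -0.73, 0, 0, -0.13, -0.81, 0, 0, 0.12, -0.81, 0, 0] [ 512.1 -116.2]
[0.12, -0.34, 0, 0, 0.17, -0.31, 0, 0, 0.2, -0.28, 0, 0, 0.25, -0.26, 0, 0] [ 519.5 -128.1]
```

arm_command(rows=[0.04,0.04,0,0,0.04,0.03,0,0,0,0,0,0,0,0,0,0])

```text
clock: 8.35
tcp_pos: [517.8, -89.9, 108.5]
tcp_rot: [-3.138, 0.001, 1.611]
wrist_force: [-3.5, -3.3, 7.7]
finger_gap: 11.6
grip_force: 25.6
```

```bash
python3 - <<'E'
from station import robot
from h import *
o=robot.observe();p=o["tcp_pos"];print(p,o["wrist_force"],np.degrees(np.arctan2(p[1]+108.4,p[0]-537.9)))
c=(537.9,-108.4);p=(519.2,-89.4)
a=136.9
for k in range(2): p=arc(c,p,a,a+210,12);a+=210
p=arc(c,p,a,136.9+450,4)
E
```

```text
[517.81577379 -89.92186963 108.48580059] [-3.54376658 -3.2901075   7.70001113] 137.3849517317747
[-0.56, -0.73, 0, 0, -0.24, -0.79, 0, 0, 0.01, -0.82, 0, 0, 0.25, -0.78, 0, 0, 0.48, -0.67, 0, 0, 0.66, -0.49, 0, 0, 0.77, -0.27, 0, 0, 0.82, -0.03, 0, 0, 0.8, 0.22, 0, 0, 0.68, 0.45, 0, 0, 0.52, 0.64, 0, 0, 0.31, 0.76, 0, 0] [ 564.2 -114.5]
[0.06, 0.82, 0, 0, -0.18, 0.8, 0, 0, -0.42, 0.7, 0, 0, -0.62, 0.55, 0, 0, -0.74, 0.34, 0, 0, -0.82, 0.1, 0, 0, -0.81, -0.15, 0, 0, -0.72, -0.39, 0, 0, -0.58, -0.59, 0, 0, -0.37, -0.73, 0, 0, -0.13, -0.81, 0, 0, 0.12, -0.81, 0, 0] [ 512.1 -116.2]
[0.12, -0.34, 0, 0, 0.17, -0.31, 0, 0, 0.2, -0.28, 0, 0, 0.25, -0.26, 0, 0] [ 519.5 -128.1]
```

Peg at 137.4° against a target of 136.9°, so 35 is set. Now 450° anticlockwise to 5.

arm_command(rows=[-0.56,-0.73,0,0,-0.24,-0.79,0,0,0.01,-0.82,0,0,0.25,-0.78,0,0,0.48,-0.67,0,0,0.66,-0.49,0,0,0.77,-0.27,0,0,0.82,-0.03,0,0,0.8,0.22,0,0,0.68,0.45,0,0,0.52,0.64,0,0,0.31,0.76,0,0])

```text
clock: 9.35
tcp_pos: [563.8, -115.5, 108.5]
tcp_rot: [-3.14, 0.002, 1.61]
wrist_force: [-3.4, -4.4, 6.6]
finger_gap: 12.0
grip_force: 25.5
```

arm_command(rows=[0.06,0.82,0,0,-0.18,0.8,0,0,-0.42,0.7,0,0,-0.62,0.55,0,0,-0.74,0.34,0,0,-0.82,0.1,0,0,-0.81,-0.15,0,0,-0.72,-0.39,0,0,-0.58,-0.59,0,0,-0.37,-0.73,0,0,-0.13,-0.81,0,0,0.12,-0.81,0,0])

```text
clock: 10.35
tcp_pos: [511.1, -114.3, 108.5]
tcp_rot: [-3.141, -0.004, 1.608]
wrist_force: [2.8, 5.4, 5.3]
finger_gap: 12.1
grip_force: 25.4
```

arm_command(rows=[0.12,-0.34,0,0,0.17,-0.31,0,0,0.2,-0.28,0,0,0.15,-0.16,0,0,0,0,0,0,0,0,0,0])

```text
clock: 10.85
tcp_pos: [516.9, -125.8, 108.5]
tcp_rot: [-3.139, -0.003, 1.609]
wrist_force: [0.1, 1.5, 7.0]
finger_gap: 11.6
grip_force: 25.7
```

```bash
python3 - <<'E'
from station import robot
from h import *
o=robot.observe();p=o["tcp_pos"];print(p,o["wrist_force"],np.degrees(np.arctan2(p[1]+108.4,p[0]-537.9))+360,np.hypot(p[1]+108.4,p[0]-537.9))
E
```

```text
[ 516.8805354  -125.79247024  108.48377822] [0.10816872 1.48875462 7.01286769] 219.6059174280335 27.282153748427145
```

arm_command(rows=[0.07,-0.07,0,0,0.06,-0.06,0,0,0.05,-0.05,0,0,0,0,0,0,0,0,0,0])

```text
clock: 11.27
tcp_pos: [518.1, -127.2, 108.4]
tcp_rot: [-3.138, -0.004, 1.609]
wrist_force: [-2.0, 3.0, 8.1]
finger_gap: 12.0
grip_force: 25.7
```

```bash
python3 - <<'E'
from station import robot
from h import *
import cv2
o=robot.observe();p=o["tcp_pos"];print(p,o["wrist_force"],np.degrees(np.arctan2(p[1]+108.4,p[0]-537.9))+360)
s=robot.grab_frame("side"); np.savez("pics/s4.npz",**{k:s[k] for k in("K","world_from_camera")})
cv2.imwrite("pics/m4.png",cv2.resize(s["pixels"][:,:,::-1][250:330,240:380],(700,400),interpolation=2))
E
```

```text
[ 518.10605601 -127.22052573  108.44556422] [-1.95749885  2.97357525  8.0662317 ] 223.55595716186085
```

View pics/m4.png

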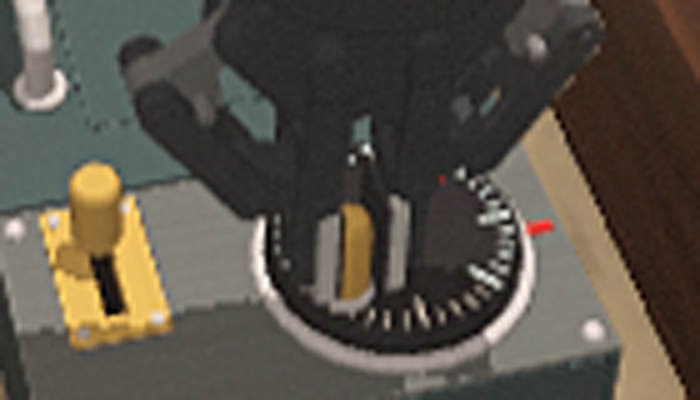

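```bash
python3 - <<'E'
from h import *
f=np.load("pics/s4.npz")
P={'5':(495,218,100),'10':(490,275,100),'15':(421,311,100)}
for k,(u,v,z) in P.items():
    d=ray(f["K"],f["world_from_camera"],240+u/5,250+v/5,z)-(538.4,-109.5);print(k,np.degrees(np.arctan2(d[1],d[0])).round(1),np.hypot(*d).round(1))
E
```

```text
5 -0.3 31.2
10 -42.2 30.9
15 -91.1 29.2
```

arm_command(rows=[0.08,-0.07,0,0,0.07,-0.07,0,0,0,0,0,0,0,0,0,0])

```text
clock: 11.65
tcp_pos: [519.7, -128.8, 108.4]
tcp_rot: [-3.138, -0.003, 1.609]
wrist_force: [-1.9, 2.4, 7.3]
finger_gap: 12.1
grip_force: 25.7
```

5 is met: the peg is at 228.3° against a target of 226.9°. Now clockwise.

```bash
python3 - <<'E'
from h import *
c=(537.9,-108.4);p=arc(c,(521.8,-130.3),226,134,12)
a=134
while a>10: p=arc(c,p,a,a-8,3);a-=8;print(a)
E
```

```text
[-0.51, 0.52, 0, 0, -0.2, 0.29, 0, 0, -0.17, 0.33, 0, 0, -0.11, 0.34, 0, 0, -0.08, 0.35, 0, 0, -0.02, 0.36, 0, 0, 0.02, 0.36, 0, 0, 0.08, 0.35, 0, 0, 0.11, 0.34, 0, 0, 0.17, 0.33, 0, 0, 0.2, 0.29, 0, 0, 0.24, 0.27, 0, 0] [519.1 -89. ]
[0.1, 0.09, 0, 0, 0.09, 0.08, 0, 0, 0.1, 0.07, 0, 0] [522.  -86.6]
126
[0.11, 0.08, 0, 0, 0.1, 0.06, 0, 0, 0.11, 0.06, 0, 0] [525.2 -84.6]
118
[0.11, 0.06, 0, 0, 0.12, 0.05, 0, 0, 0.12, 0.05, 0, 0] [528.7 -83. ]
110
[0.12, 0.04, 0, 0, 0.12, 0.03, 0, 0, 0.12, 0.03, 0, 0] [532.3 -82. ]
102
[0.12, 0.02, 0, 0, 0.13, 0.02, 0, 0, 0.12, 0.01, 0, 0] [536.  -81.5]
94
[0.13, 0.01, 0, 0, 0.12, 0, 0, 0, 0.13, -0.01, 0, 0] [539.8 -81.5]
86
[0.12, -0.01, 0, 0, 0.13, -0.02, 0, 0, 0.12, -0.02, 0, 0] [543.5 -82. ]
78
[0.12, -0.03, 0, 0, 0.12, -0.03, 0, 0, 0.12, -0.04, 0, 0] [547.1 -83. ]
70
[0.12, -0.05, 0, 0, 0.12, -0.05, 0, 0, 0.11, -0.06, 0, 0] [550.6 -84.6]
62
[0.11, -0.06, 0, 0, 0.1, -0.06, 0, 0, 0.11, -0.08, 0, 0] [553.8 -86.6]
54
[0.1, -0.07, 0, 0, 0.09, -0.08, 0, 0, 0.1, -0.09, 0, 0] [556.7 -89. ]
46
[0.08, -0.09, 0, 0, 0.09, -0.09, 0, 0, 0.08, -0.1, 0, 0] [559.2 -91.8]
38
[0.07, -0.1, 0, 0, 0.07, -0.1, 0, 0, 0.07, -0.11, 0, 0] [561.3 -94.9]
30
[0.06, -0.11, 0, 0, 0.05, -0.11, 0, 0, 0.05, -0.12, 0, 0] [562.9 -98.3]
22
[0.05, -0.12, 0, 0, 0.04, -0.12, 0, 0, 0.03, -0.12, 0, 0] [ 564.1 -101.9]
14
[0.03, -0.12, 0, 0, 0.02, -0.12, 0, 0, 0.02, -0.13, 0, 0] [ 564.8 -105.6]
6
```

arm_command(rows=[-0.51,0.52,0,0,-0.2,0.29,0,0,-0.17,0.33,0,0,-0.11,0.34,0,0,-0.08,0.35,0,0,-0.02,0.36,0,0,0.02,0.36,0,0,0.08,0.35,0,0,0.11,0.34,0,0,0.17,0.33,0,0,0.2,0.29,0,0,0.24,0.27,0,0])

```text
clock: 12.65
tcp_pos: [518.3, -89.3, 108.5]
tcp_rot: [-3.14, 0.001, 1.611]
wrist_force: [-1.3, -5.9, 6.6]
finger_gap: 12.2
grip_force: 25.5
```

arm_command(rows=[0.1,0.09,0,0,0.09,0.08,0,0,0.1,0.07,0,0,0,0,0,0])

```text
clock: 12.98
tcp_pos: [521.4, -86.6, 108.5]
tcp_rot: [-3.14, 0.0, 1.61]
wrist_force: [0.8, -3.6, 6.2]
finger_gap: 11.9
grip_force: 25.5
```

arm_command(rows=[0.11,0.08,0,0,0.1,0.06,0,0,0.11,0.06,0,0,0,0,0,0])

```text
clock: 13.32
tcp_pos: [524.7, -84.5, 108.5]
tcp_rot: [-3.14, 0.0, 1.61]
wrist_force: [0.1, -3.1, 6.5]
finger_gap: 11.9
grip_force: 25.5
```

arm_command(rows=[0.11,0.06,0,0,0.12,0.05,0,0,0.12,0.05,0,0,0,0,0,0])

```text
clock: 13.65
tcp_pos: [527.7, -83.1, 108.4]
tcp_rot: [-3.139, 0.0, 1.61]
wrist_force: [-1.3, -4.2, 5.7]
finger_gap: 11.8
grip_force: 25.6
```

arm_command(rows=[0.12,0.04,0,0,0.12,0.03,0,0,0.12,0.03,0,0,0,0,0,0])

```text
clock: 13.98
tcp_pos: [528.3, -82.7, 108.3]
tcp_rot: [-3.133, 0.001, 1.611]
wrist_force: [-7.0, -5.9, 11.0]
finger_gap: 12.0
grip_force: 26.2
```

arm_command(rows=[0.12,0.02,0,0,0,0,0,0,0,0,0,0])

```text
clock: 14.23
tcp_pos: [528.5, -82.7, 108.2]
tcp_rot: [-3.131, 0.001, 1.611]
wrist_force: [-9.4, -6.5, 13.2]
finger_gap: 11.7
grip_force: 26.3
```

The catch has stopped the dial dead at about 118° clockwise of the 5, with 10 N at the peg. I'll relax, release the peg and go to the knob.

arm_command(rows=[-0.2,-0.04,0,0,-0.25,-0.05,0,0,0,0,0,0])

```text
clock: 14.48
tcp_pos: [527.6, -83.1, 108.4]
tcp_rot: [-3.139, 0.001, 1.61]
wrist_force: [-1.2, -4.0, 7.1]
finger_gap: 11.7
grip_force: 25.6
```

arm_command(rows=[0,0,0,0,0,0,0,0,0,0,0,0,0,0,0,0,0,0,0.5,0,0,0,1.5,0,0,0,1.5,0], jaw=4.5)

```text
clock: 15.07
tcp_pos: [528.3, -82.4, 143.2]
tcp_rot: [-3.139, -0.001, 1.61]
wrist_force: [-0.0, -0.0, 1.2]
finger_gap: 45.1
grip_force: 0.0
```

arm_command(rows=[-2.6,-0.1,0.5,0,-2.6,-0.1,0,0,-2.43,-0.06,0,0,0,0,-1.0,0,0,0,-1.5,0,0,0,-1.5,0,0,0,-1.0,0,0,0,0,0,0,0,0,0])

```text
clock: 15.82
tcp_pos: [452.5, -85.1, 98.3]
tcp_rot: [-3.141, -0.0, 1.61]
wrist_force: [0.4, -0.4, -0.7]
finger_gap: 45.2
grip_force: 0.0
```

```bash
python3 - <<'E'
from station import robot
import cv2,numpy as np
o=robot.observe();print(o["tcp_pos"],o["tcp_rot"],o["wrist_force"])
s=robot.grab_frame("side")["pixels"][:,:,::-1][240:340,230:380];w=robot.grab_frame("wrist")["pixels"][120:420,:,::-1]
cv2.imwrite("pics/m5.png",np.vstack([cv2.resize(s,(450,300),interpolation=2),cv2.resize(w,(450,241))]))
E
```

```text
[452.48477094 -85.09891259  98.27156199] [-3.14059902e+00 -4.21852563e-04  1.60981659e+00] [ 0.37354145 -0.41887572 -0.71718667]
```

View pics/m5.png

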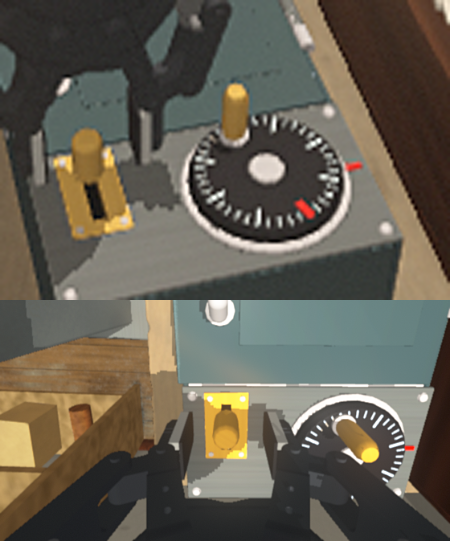

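The knob stands between the open fingers. Close and draw.

arm_command(rows=[0,0,0,0,0,0,0,0,0,0,0,0,0,0,0,0,0,0,0,0,0,0,0,0], jaw=1.0)

```text
clock: 16.42
tcp_pos: [451.8, -85.3, 99.0]
tcp_rot: [-3.14, 0.0, 1.61]
wrist_force: [-3.5, -0.8, 5.9]
finger_gap: 15.1
grip_force: 24.4
```

arm_command(rows=[0,-0.1,0,0,0.01,-0.15,0,0,0,-0.15,0,0,0.01,-0.15,0,0,0,-0.15,0,0,0,0,0,0])

```text
clock: 16.92
tcp_pos: [452.0, -92.0, 99.0]
tcp_rot: [-3.14, -0.001, 1.61]
wrist_force: [-3.6, 0.3, 5.6]
finger_gap: 15.3
grip_force: 24.5
```

arm_command(rows=[0,-0.15,0,0,0.01,-0.15,0,0,0,-0.15,0,0,0.01,-0.15,0,0,0,-0.1,0,0])

```text
clock: 17.33
tcp_pos: [452.3, -98.9, 99.0]
tcp_rot: [-3.14, -0.001, 1.61]
wrist_force: [-3.1, 2.0, 5.8]
finger_gap: 14.9
grip_force: 24.5
```

arm_command(rows=[0,-0.1,0,0,0,-0.1,0,0,0,0,0,0])

```text
clock: 17.58
tcp_pos: [452.3, -101.0, 99.0]
tcp_rot: [-3.14, -0.001, 1.61]
wrist_force: [-4.0, 1.4, 4.9]
finger_gap: 14.8
grip_force: 24.4
```

arm_command(rows=[0,-0.1,0,0,0,0,0,0])

```text
clock: 17.75
tcp_pos: [452.3, -101.5, 99.0]
tcp_rot: [-3.14, -0.002, 1.609]
wrist_force: [-2.5, 3.5, 5.8]
finger_gap: 14.9
grip_force: 24.5
```

The bolt is at its stop (about 16 mm drawn, 3.5 N). Release and go to the handle.

arm_command(rows=[0,0.07,0,0,0,0,0,0,0,0,0,0,0,0,0,0,0,0,0,0,0,0,1.0,0,0,0,2.0,0,0,0,2.0,0], jaw=4.5)

```text
clock: 18.42
tcp_pos: [452.5, -101.5, 148.3]
tcp_rot: [-3.139, -0.001, 1.61]
wrist_force: [1.0, -0.1, 0.2]
finger_gap: 44.9
grip_force: 0.0
```

arm_command(rows=[-0.25,3.2,0,0,-0.2,3.3,0,0,-0.2,3.3,0,0,-0.2,3.2,0,0,0,0,-1.4,0,0,0,-1.5,0,0,0,-1.5,0,0,0,0,0,0,0,0,0])

```text
clock: 19.17
tcp_pos: [444.2, 28.4, 104.0]
tcp_rot: [-3.14, 0.0, 1.61]
wrist_force: [-0.1, -0.5, 0.3]
finger_gap: 44.8
grip_force: 0.0
```

```bash
python3 - <<'E'
from station import robot
import cv2,numpy as np
o=robot.observe();print(o["tcp_pos"],o["tcp_rot"],o["wrist_force"])
s=robot.grab_frame("side")["pixels"][:,:,::-1][190:340,200:380];w=robot.grab_frame("wrist")["pixels"][120:420,:,::-1]
cv2.imwrite("pics/m6.png",np.vstack([cv2.resize(s,(432,360),interpolation=2),cv2.resize(w,(432,231))]))
E
```

```text
[444.21758727  28.42987314 103.97759654] [-3.13998918e+00  3.23712774e-05  1.60988017e+00] [-0.07105252 -0.45469167  0.28757105]
```

View pics/m6.png

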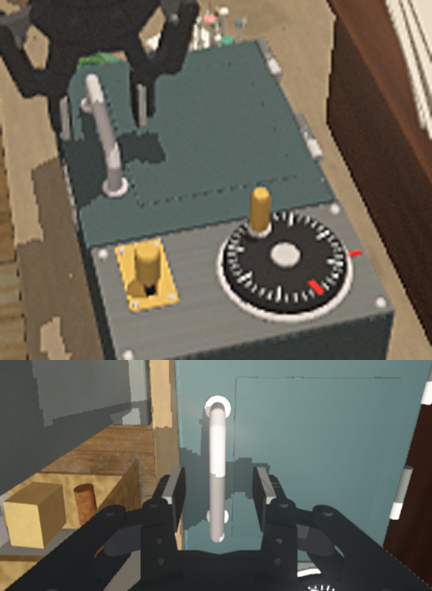

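The knob is at the right end of its slot, and the handle lies between the fingers. Close and compute the lid arc.

arm_command(rows=[0,0,0,0,0,0,0,0,0,0,0,0,0,0,0,0,0,0,0,0,0,0,0,0], jaw=0.5, squeeze=25)

```text
clock: 19.77
tcp_pos: [443.8, 28.3, 104.9]
tcp_rot: [-3.14, 0.0, 1.61]
wrist_force: [-3.1, -1.1, 4.7]
finger_gap: 8.5
grip_force: 25.4
```

```bash
python3 - <<'E'
import numpy as np
from station import robot
o=robot.observe();print(o["tcp_pos"],o["wrist_force"],o["finger_gap"])
th=np.linspace(0,1.48,37);b=.033
P=np.c_[(-142*np.cos(th)+31*np.sin(th)),142*np.sin(th)+31*np.cos(th)]/10
Q=np.c_[P[:,0]*np.cos(b),P[:,0]*np.sin(b),P[:,1]]
D=np.diff(np.round(Q,2),axis=0)
for k in range(0,36,12): print([float(x) for r in D[k:k+12] for x in (*r.round(2),0)])
E
```

```text
[443.82507898  28.26209121 104.89388283] [-3.12858748 -1.05604532  4.73675906] 8.524001457581335
[0.14, 0.01, 0.58, 0.0, 0.16, 0.0, 0.58, 0.0, 0.19, 0.01, 0.56, 0.0, 0.21, 0.0, 0.56, 0.0, 0.23, 0.01, 0.55, 0.0, 0.25, 0.01, 0.54, 0.0, 0.28, 0.01, 0.53, 0.0, 0.3, 0.01, 0.52, 0.0, 0.32, 0.01, 0.51, 0.0, 0.34, 0.01, 0.49, 0.0, 0.36, 0.01, 0.47, 0.0, 0.38, 0.02, 0.46, 0.0]
[0.39, 0.01, 0.45, 0.0, 0.42, 0.01, 0.43, 0.0, 0.43, 0.02, 0.41, 0.0, 0.45, 0.01, 0.39, 0.0, 0.47, 0.02, 0.38, 0.0, 0.48, 0.01, 0.35, 0.0, 0.49, 0.02, 0.34, 0.0, 0.51, 0.02, 0.31, 0.0, 0.52, 0.01, 0.3, 0.0, 0.53, 0.02, 0.27, 0.0, 0.55, 0.02, 0.25, 0.0, 0.55, 0.02, 0.23, 0.0]
[0.56, 0.02, 0.2, 0.0, 0.57, 0.01, 0.18, 0.0, 0.57, 0.02, 0.16, 0.0, 0.59, 0.02, 0.13, 0.0, 0.58, 0.02, 0.11, 0.0, 0.59, 0.02, 0.09, 0.0, 0.6, 0.02, 0.06, 0.0, 0.59, 0.02, 0.03, 0.0, 0.6, 0.02, 0.01, 0.0, 0.6, 0.02, -0.01, 0.0, 0.59, 0.02, -0.04, 0.0, 0.6, 0.02, -0.06, 0.0]
```

arm_command(rows=[0.14,0.01,0.58,0,0.16,0,0.58,0])

```text
clock: 19.93
tcp_pos: [446.4, 28.3, 115.6]
tcp_rot: [-3.139, 0.0, 1.61]
wrist_force: [-0.6, -1.6, -6.4]
finger_gap: 9.0
grip_force: 24.5
```

Rising freely at about 6 N, so I'll continue.

arm_command(rows=[0.19,0.01,0.56,0,0.21,0,0.56,0,0.23,0.01,0.55,0,0.25,0.01,0.54,0,0.28,0.01,0.53,0,0.3,0.01,0.52,0,0.32,0.01,0.51,0,0.34,0.01,0.49,0,0.36,0.01,0.47,0,0.38,0.02,0.46,0])

```text
clock: 20.77
tcp_pos: [473.3, 29.3, 168.1]
tcp_rot: [-3.134, 0.0, 1.61]
wrist_force: [-9.6, -0.9, 1.0]
finger_gap: 8.7
grip_force: 24.6
```

arm_command(rows=[0.39,0.01,0.45,0,0.42,0.01,0.43,0,0.43,0.02,0.41,0,0.45,0.01,0.39,0,0.47,0.02,0.38,0,0.48,0.01,0.35,0])

```text
clock: 21.27
tcp_pos: [498.7, 30.1, 193.4]
tcp_rot: [-3.133, 0.0, 1.61]
wrist_force: [-14.9, -1.0, 10.2]
finger_gap: 8.5
grip_force: 24.9
```

There is about 17 N of radial pull because my arc is slightly tight, so I'll ease outward as I continue.

arm_command(rows=[0.38,0.02,0.46,0,0.4,0.02,0.45,0,0.46,0.01,0.36,0,0.53,0.02,0.27,0])

```text
clock: 21.6
tcp_pos: [520.3, 30.9, 207.9]
tcp_rot: [-3.141, 0.0, 1.61]
wrist_force: [-5.2, -0.7, -1.1]
finger_gap: 8.4
grip_force: 24.8
```

arm_command(rows=[0.55,0.02,0.25,0,0.53,0.02,0.25,0,0.54,0.02,0.22,0,0.55,0.01,0.2,0,0.55,0.02,0.18,0,0.57,0.02,0.15,0])

```text
clock: 22.1
tcp_pos: [553.7, 32.1, 221.0]
tcp_rot: [3.141, 0.0, 1.61]
wrist_force: [-3.6, -1.9, 1.7]
finger_gap: 8.9
grip_force: 24.5
```

arm_command(rows=[0.58,0.02,0.12,0,0.59,0.02,0.1,0,0.6,0.02,0.07,0,0.59,0.02,0.04,0,0.6,0.02,0.02,0])

```text
clock: 22.52
tcp_pos: [584.2, 33.1, 224.8]
tcp_rot: [3.139, 0.0, 1.61]
wrist_force: [-3.4, -0.8, 1.2]
finger_gap: 8.7
grip_force: 24.9
```

arm_command(rows=[0.6,0.02,-0.01,0,0.59,0.02,-0.03,0,0.5,0.02,-0.04,0,0,0,0,0])

```text
clock: 22.85
tcp_pos: [602.2, 33.7, 223.2]
tcp_rot: [3.137, 0.0, 1.61]
wrist_force: [0.4, -1.6, 3.9]
finger_gap: 8.7
grip_force: 25.8
```

```bash
python3 - <<'E'
from station import robot
import cv2,numpy as np
o=robot.observe();print(o["tcp_pos"],o["wrist_force"],o["finger_gap"])
s=robot.grab_frame("side")["pixels"][:,:,::-1][90:340,190:400];w=robot.grab_frame("wrist")["pixels"][:,:,::-1]
cv2.imwrite("pics/m7.png",np.hstack([cv2.resize(s,(420,500),interpolation=2),cv2.resize(w,(380,500))]))
E
```

```text
[602.23919639  33.74576778 223.22851647] [ 0.35689959 -1.59278521  3.9463903 ] 8.737205451229565
```

View pics/m7.png

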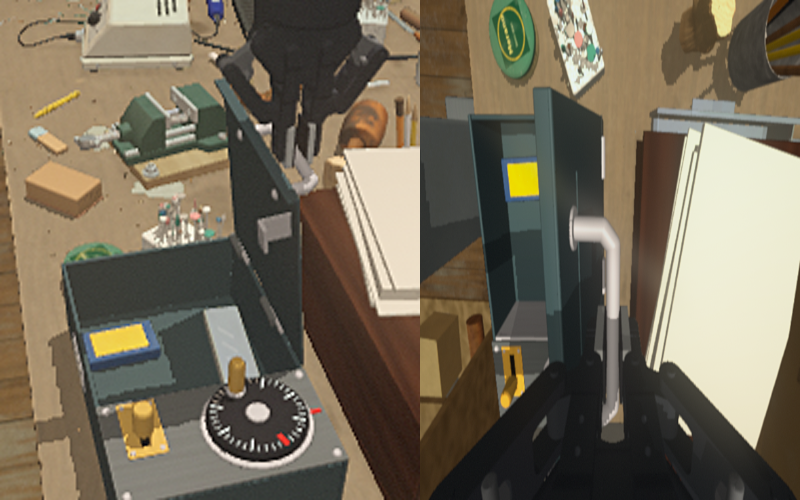

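The lid stands at about 1.45 rad with the handle still gripped. I'll nudge it a little further, open slightly, and lift clear.

arm_command(rows=[0.2,0.01,-0.02,0,0.25,0.01,-0.02,0,0,0,0,0])

```text
clock: 23.2
tcp_pos: [604.9, 33.8, 222.7]
tcp_rot: [3.14, 0.0, 1.61]
wrist_force: [-1.6, -0.7, 4.4]
finger_gap: 8.7
grip_force: 26.0
```

arm_command(rows=[0,0,0,0,0,0,0,0,0,0,0,0,0,0,0,0], jaw=1.8)

```text
clock: 23.53
tcp_pos: [604.2, 34.1, 221.6]
tcp_rot: [-3.141, -0.0, 1.61]
wrist_force: [0.1, 0.2, 1.0]
finger_gap: 17.8
grip_force: 0.0
```

arm_command(rows=[0,0,0.3,0,0,0,0.7,0,0,0,1.0,0,0,0,1.5,0,0,0,2.0,0,0,0,2.0,0,0,0,1.5,0,0,0,0,0,0,0,0,0])

```text
clock: 24.28
tcp_pos: [604.6, 34.0, 313.5]
tcp_rot: [3.139, 0.0, 1.61]
wrist_force: [0.6, -0.4, -0.4]
finger_gap: 18.1
grip_force: 0.0
```

```bash
python3 - <<'E'
from station import robot
import cv2,numpy as np
o=robot.observe();print(o["tcp_pos"],o["wrist_force"])
s=robot.grab_frame("side")["pixels"][:,:,::-1]
c=robot.grab_frame("scene")["pixels"][:,:,::-1]
cv2.imwrite("pics/m8.png",np.hstack([cv2.resize(s[60:340,180:400],(400,509)),cv2.resize(c[100:360,200:440],(400,509))]))
E
```

```text
[604.57677126  33.95304959 313.48379499] [ 0.58629947 -0.38466686 -0.39080151]
```

View pics/m8.png

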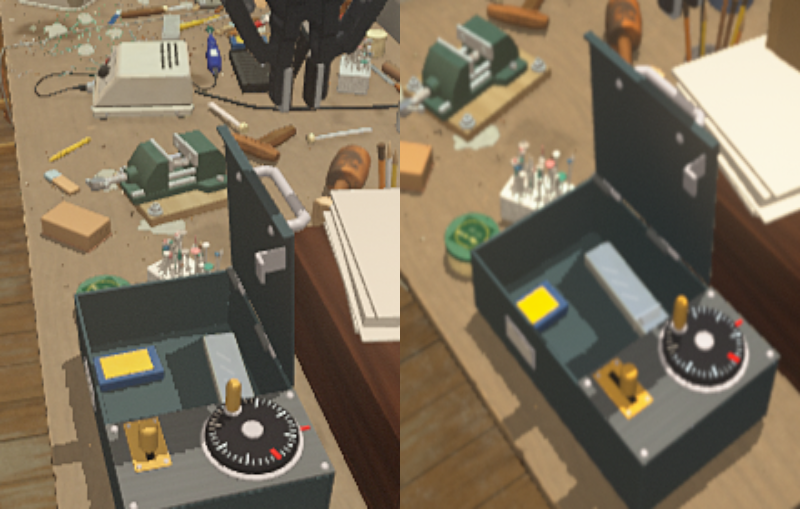

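The lid stands upright, the bolt is drawn, the neighbouring things are undisturbed and the gripper is clear. I'm handing in.

```bash
python3 -c "
from station import robot
print(robot.close_job())"
```

```text
the job is handed in; nothing more can be done
None
```

The lockbox is open: combination dialled until the catch stopped the dial, bolt fully drawn, lid standing nearly upright, gripper clear, and the job handed in at about 24 s of the 72 s allowed.

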